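# Free the cracked pane: run a fingertip round its edge to open the turn-buttons

## Task

The cracked clear pane in the plywood hatch lying on the bench is to be changed. With your fingers only, run lightly round the edge of the pane and push all eight white turn-buttons aside with the fingertips, until none of them reaches over the pane any more. Leave the pane lying in its frame, do not press hard on it, and do not shift or lift any of the other things.

Things in the scene. Friction and masses are not known exactly. Their poses are not given: they have to be found in the camera images.
- frame: Hatch frame, 220 (x) x 300 (y) x 18 mm, of dark plywood, flat on the bench, not shifting; rails about 38 mm wide round a clear pane. Origin: centre of its underside, at bench height; x from near rail to far rail, y to the left rail. Tops of rails and pane are flush, 18 mm above the bench. The pane's edge is at x = +-70 and y = +-110 mm. Only the eight turn-buttons stand above the rails (hinge leaves: 2 mm).
- pane: Cracked clear acrylic pane 140 x 220 x 4 mm, loose in the frame's rebate with 1.5 mm play all round. Origin: centre of its underside, 14 mm above the bench; axes as the frame's. The tub and the screwdriver lie on its middle, at least 25 mm inside its edge.
- near0 (a joint): Turn-button on the near long rail, pivot at x = -90, y = -75 mm of the frame. White printed finger 11 mm wide, 6 mm thick, reaching 34 mm from its pivot to a round end; underside 1.5 mm, top 7.5 mm above the pane; hub 14 mm wide, screw head to 10 mm. 0 rad = pointing along the frame's +x, straight over the pane; positive = counter-clockwise from above. Starts within 0.45 of 0; off the pane from about 1.0 either way.
- near1 (a joint): Turn-button on the near long rail, pivot at x = -90, y = 0 mm of the frame. Shape as near0. All pivots are 20 mm outside the pane's edge: at 0 the finger overhangs the pane by 14 mm. 0 rad = pointing along the frame's +x, straight over the pane; positive = counter-clockwise from above. Starts within 0.45 of 0; off the pane from about 1.0 either way.
- near2 (a joint): Turn-button on the near long rail, pivot at x = -90, y = 75 mm of the frame. Shape as near0. All turn both ways, stiffly (about 1.5 N pushed sideways near the end), and stay where left. 0 rad = pointing along the frame's +x, straight over the pane; positive = counter-clockwise from above. Starts within 0.45 of 0; off the pane from about 1.0 either way.
- far0 (a joint): Turn-button on the far long rail, pivot at x = 90, y = -75 mm of the frame. Shape as near0. 0 rad = pointing along the frame's -x, straight over the pane; positive = counter-clockwise from above. Starts within 0.45 of 0; off the pane from about 1.0 either way.
- far1 (a joint): Turn-button on the far long rail, pivot at x = 90, y = 0 mm of the frame. Shape as near0. 0 rad = pointing along the frame's -x, straight over the pane; positive = counter-clockwise from above. Starts within 0.45 of 0; off the pane from about 1.0 either way.
- far2 (a joint): Turn-button on the far long rail, pivot at x = 90, y = 75 mm of the frame. Shape as near0. 0 rad = pointing along the frame's -x, straight over the pane; positive = counter-clockwise from above. Starts within 0.45 of 0; off the pane from about 1.0 either way.
- left (a joint): Turn-button on the left short rail, pivot at x = 0, y = 130 mm of the frame. Shape as near0. 0 rad = pointing along the frame's -y, straight over the pane; positive = counter-clockwise from above. Starts within 0.45 of 0; off the pane from about 1.0 either way.
- right (a joint): Turn-button on the right short rail, pivot at x = 0, y = -130 mm of the frame. Shape as near0. 0 rad = pointing along the frame's +y, straight over the pane; positive = counter-clockwise from above. Starts within 0.45 of 0; off the pane from about 1.0 either way.
- tub: Open steel tub 42 mm wide, 34 mm high, standing loose on the pane; origin: centre of its underside. Leave it.
- driver: Stubby screwdriver 95 mm long, lying loose on the pane along its own x; origin under its middle. Leave it.
- band1: White printed face-shield headband, a U about 165 x 135 mm and 10 mm high (pegs 24 mm), lying on the bench to the right of the frame; origin within the U, on the bench. Leave it.
- band2: Second such headband, on the bench to the left, nearer the robot. Leave it.
- newpane: Spare pane in its paper skin, 140 x 220 x 4 mm, lying on the bench left of the frame; origin: centre of its underside. Leave it.
- cutters: Side cutters 155 mm long, about 16 mm high, lying on the bench to the right, near the robot; origin under the middle. Leave it.

How it is judged (in metres and radians):
At the end, for the whole second after the job is handed in: All eight turn-buttons stand at least 1.0 rad (57 degrees) away from pointing straight over the pane, either way, so that none overhangs it; the pane still lies in its rebate (within 6 mm in plan and 3 mm in height) ((value of joint near0 above 1 rad or value of joint near0 below -1 rad) and (value of joint near1 above 1 rad or value of joint near1 below -1 rad) and (value of joint near2 above 1 rad or value of joint near2 below -1 rad) and (value of joint far0 above 1 rad or value of joint far0 below -1 rad) and (value of joint far1 above 1 rad or value of joint far1 below -1 rad) and (value of joint far2 above 1 rad or value of joint far2 below -1 rad) and (value of joint left above 1 rad or value of joint left below -1 rad) and (value of joint right above 1 rad or value of joint right below -1 rad) and z of pane in the frame of frame between 0.011 and 0.017 m and horizontal distance between pane and frame below 0.006 m); the robot touches nothing.
It fails at once if the pane is lifted out of its rebate or shifted more than 8 mm (distance of pane from where it was at the start of the episode above 0.008 m).
It fails at once if the fingers press on the pane with more than 25 N (contact force between the fingers and pane above 25 N).
It fails at once if something other than the fingers (arm or gripper body) pushes on the frame or its turn-buttons (contact force between the arm and frame above 3 N).
It fails at once if another thing on the pane or bench is shifted or lifted by more than 25 mm (distance of any of tub, driver, band1, band2, newpane, cutters from where it was at the start of the episode above 0.025 m).
It also fails if it takes over 51 s, if anything falls off the work surface, if the arm or the gripper's body presses on something with over 40 N, if the wrist force passes 120 N, or if a joint passes its speed limit or range.

## Robot

A 6-joint arm with a two-finger parallel gripper is mounted at the origin on the work surface. World frame = base frame: x ahead of the robot, y to its left, z up, the work surface at z = 0. Lengths are in mm, angles in rad, forces in N, time in s.
With the tool pointing down it reaches from about 250 to 775 mm from the base axis. Payload 4 kg.
Tool frame: the origin (TCP) lies midway between the tips of the shut fingers; the grasp point (between the pads) lies 19 mm behind it; z points along the fingers, y is the direction in which the jaws open and shut (so a half turn about z gives the same grasp; the last joint's range is limited). The gripper opens to 94 mm and grips with 3 to 60 N. Pads are 16 mm wide; open, the fingers measure 119 mm over their backs; the gripper's body (75 mm by 177 mm) begins 78 mm behind the grasp point.
Start: joints at [1.064, 0.087, 1.371, -0, 1.684, -0.103], TCP at [216.115, 505.781, 205.506] pointing down, gripper open.
Joint ranges: [-3.1, 3.1], [-0.76, 2.03], [0.27, 2.55], [-1.08, 4.22], [0.17, 2.65], [-2.57, 2.57]. Speed limits (rad/s): [2.79, 2.79, 3.14, 3.14, 3.14, 3.14].

## Interface

Orientations are given as a unit quaternion [w, x, y, z].
In Python, from plant import robot, capture, camera_model gives the robot as it stands.
- The arm moves only by the shell command python3 -m handwheel 'ROWS' [FORCE]. ROWS is JSON, one flat list of numbers, 7 for each row, row after row: the turn, a rotation vector about the tool's x, y, z in units of 6 degrees (1.0 is 6 degrees), then the shift along the tool's x, y, z in units of 25 mm (1.0 is 25 mm), then the opening, from 0 (shut) to 1 (fully open). In form: [rx, ry, rz, x, y, z, fingers, rx, ry, rz, x, y, z, fingers, ...]. A call has 1 to 12 rows; each row shifts and turns the commanded pose from where the row before left it, along the tool's axes as they then stand; what a row does not reach is not made up. A row lasts 1/8 s, in which the tool goes at most 62.5 mm and 10.7 degrees, less where a joint would pass 70% of its speed; a pose out of reach is approached as far as the arm can. A call is refused whole if a number of a shift passes 1 or a number of a turn 1, either way. A call with a gripper value outside its range is refused whole. The fingers move at their own pace and stop on an object; FORCE is the grip in N (left out, the last holds). Time passes only in rows, so rows that do not move let the fingers close. It gives the time, the measured TCP pose, the force and the opening at its end, in the units of the state.
- robot.read_state(): the state, without advancing time (a new reading comes with each control period).
- capture(name): name is "scene" or "top" or "wrist"; returns the picture (480x640x3 uint8, red, green, blue); there is no depth.
- camera_model(name): a dict with "fx", "fy", "cx", "cy" (pixels), "extrinsics" (4x4, takes a point from camera to world coordinates). Camera axes: x right, y down, z forward; pixel columns grow to the right and rows downward; lengths in mm; the calibration is good to about 2 mm. A picture is of the moment at which its call begins: read the wrist's pose just before it. camera_model takes no time and is no camera call; for the wrist camera it gives the pose at the moment of the call.
- robot.sign_off(): hands the job in, once; it reports no verdict.
The state is a dict: "time_s": time; "q": joint angles; "qd": joint speeds; "effort": joint torques, N m; "position": TCP position; "tcp_rot": TCP orientation; "contact_force": force on the tool from outside, world axes, zero at the start; "ft_torque": the same for the moment, N m; "grip_width": finger opening in mm.
Only numpy, scipy, OpenCV 4.12 (cv2) and the standard library are available. Lean on these libraries where they do the work, as an engineer would, in place of code of your own. Each camera call takes 0.05 s, during which the arm holds its last target.

## Working session

There is one attempt and no reset: what is moved stays moved. The work goes in short steps, Python scripts to look and compute and a shell command to move; the robot and the scene stay as the last step left them, time stands still between calls to the robot, and variables do not carry over. Pictures are saved under pics/ and viewed, and the job is handed in when it is done.

```bash
ls; mkdir -p pics; python3 - <<'E'
from plant import robot, capture, camera_model
import cv2
s=robot.read_state(); print(s)
for n in ("scene","top"):
    im=capture(n); cv2.imwrite(f"pics/{n}0.png",im[:,:,::-1]); m=camera_model(n); print(n,m)
E
```

```text
pics
{'time_s': 0.0, 'q': array([ 1.06391177e+00,  8.79320230e-02,  1.37226349e+00, -1.87931893e-05,
        1.68358006e+00, -1.03102820e-01]), 'qd': array([ 1.18215784e-03, -1.07077729e-03, -9.78124599e-05, -9.02071359e-05,
       -7.42796812e-04,  6.81720077e-04]), 'effort': array([ 3.41645227e-04, -3.40194833e+01, -3.02418745e+01,  7.19359796e-02,
        3.31833679e-02, -1.61422536e-04]), 'position': array([215.83691997, 505.28027831, 204.3120495 ]), 'tcp_rot': array([-3.18843036e-04,  2.00523056e-01,  9.79688375e-01, -1.04388783e-03]), 'contact_force': array([ 0.09702241, -0.84324098,  0.58981948]), 'ft_torque': array([ 0.00650854, -0.01844451, -0.01401201]), 'grip_width': 93.65739294566096}
scene {'fx': 474.87070382564434, 'fy': 474.87070382564434, 'cx': 333.79956623574003, 'cy': 237.12090810439176, 'extrinsics': array([[ 2.59221514e-01,  4.95411021e-01, -8.29079084e-01,
         1.31598205e+03],
       [ 9.65709369e-01, -1.20082942e-01,  2.30185800e-01,
        -2.14006742e+02],
       [ 1.44783266e-02, -8.60318550e-01, -5.09551146e-01,
         5.75905825e+02],
       [ 0.00000000e+00,  0.00000000e+00,  0.00000000e+00,
         1.00000000e+00]])}
top {'fx': 570.5300905158699, 'fy': 570.5300905158699, 'cx': 313.27859297371094, 'cy': 246.70384205202694, 'extrinsics': array([[-1.21381500e-02, -9.97386157e-01,  7.12286413e-02,
         3.87046854e+02],
       [-9.99450982e-01,  9.90536046e-03, -3.16167279e-02,
         3.58278332e+01],
       [ 3.08285414e-02, -7.15733041e-02, -9.96958807e-01,
         1.27458399e+03],
       [ 0.00000000e+00,  0.00000000e+00,  0.00000000e+00,
         1.00000000e+00]])}
```

View pics/scene0.png

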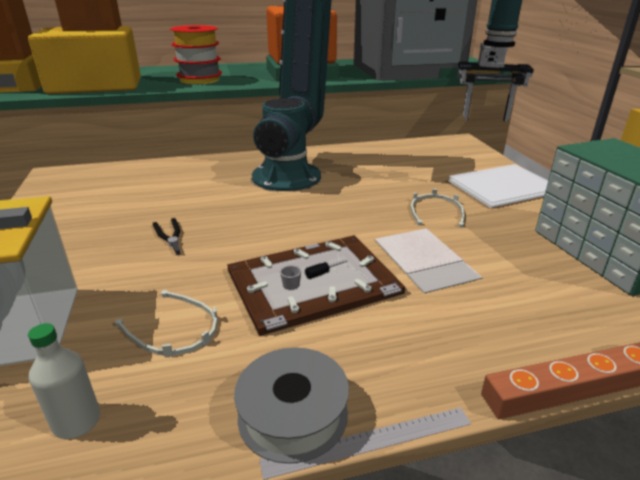

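View pics/top0.png

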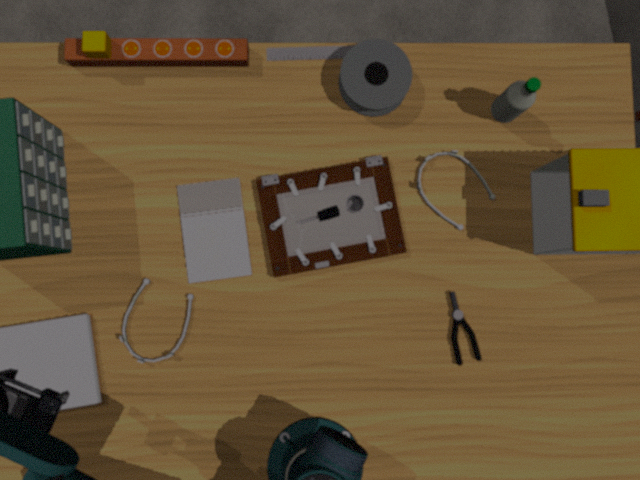

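The top view shows the brown frame at about u 258–405, v 158–275, with eight white buttons around the pane. The tub is at about (355,204) and the driver at about (328,213). I'll measure the frame pose and button angles.

```bash
cat > h.py <<'E'
import numpy as np, cv2
from plant import robot, capture, camera_model
def cast(m,uv,z):
    E=m["extrinsics"]; uv=np.atleast_2d(np.asarray(uv,float))
    d=np.c_[(uv[:,0]-m["cx"])/m["fx"],(uv[:,1]-m["cy"])/m["fy"],np.ones(len(uv))]@E[:3,:3].T
    o=E[:3,3]; return o+d*((z-o[2])/d[:,2])[:,None]
def proj(m,P):
    E=m["extrinsics"]; P=np.atleast_2d(P); c=(P-E[:3,3])@E[:3,:3]
    return np.c_[m["fx"]*c[:,0]/c[:,2]+m["cx"],m["fy"]*c[:,1]/c[:,2]+m["cy"]]
E
python3 - <<'E'
from h import *
for n,roi in (("top",(240,140,185,150)),("scene",(215,225,205,120))):
    im=cv2.imread(f"pics/{n}0.png"); m=camera_model(n)
    x,y,w,h=roi; c=im[y:y+h,x:x+w]
    hsv=cv2.cvtColor(c,cv2.COLOR_BGR2HSV)
    mask=((hsv[...,2]<95)&(hsv[...,1]>90)).astype(np.uint8)
    mask=cv2.morphologyEx(mask,cv2.MORPH_OPEN,np.ones((3,3)))
    cs,_=cv2.findContours(mask,cv2.RETR_EXTERNAL,cv2.CHAIN_APPROX_NONE)
    pts=max(cs,key=cv2.contourArea)[:,0]+[x,y]
    P=cast(m,pts,18 if n=="top" else 18)
    r=cv2.minAreaRect(P[:,:2].astype(np.float32)); print(n,r)
    big=cv2.resize(c,None,fx=4,fy=4,interpolation=cv2.INTER_CUBIC)
    B=cv2.boxPoints(r); px=proj(m,np.c_[B,np.full(4,18)])
    cv2.polylines(big,[((px-[x,y]+.5)*4).astype(np.int32)],True,(0,255,0),1)
    cv2.imwrite(f"pics/{n}_big.png",big)
E
```

```text
top ((547.095703125, -38.08964538574219), (227.72398376464844, 313.4381103515625), 9.921902656555176)
scene ((555.9411010742188, -43.051025390625), (236.0692901611328, 300.7149353027344), 10.12661075592041)
```

View pics/top_big.png

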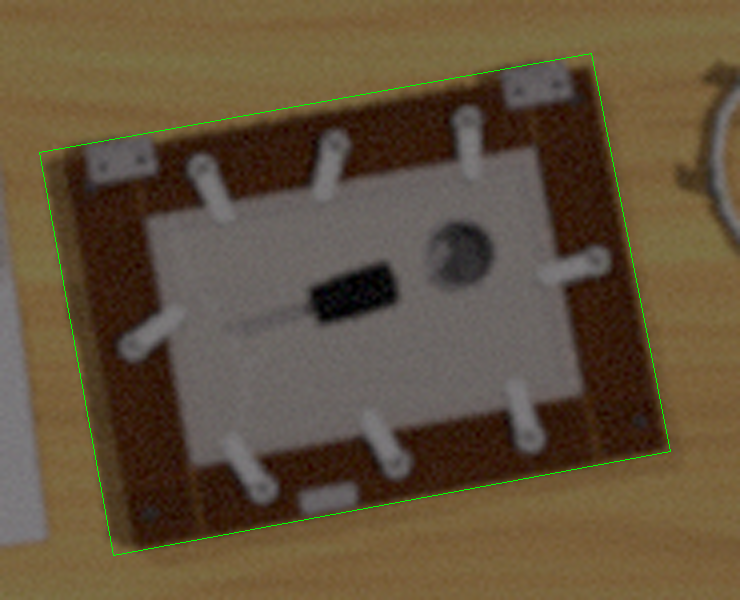

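View pics/scene_big.png

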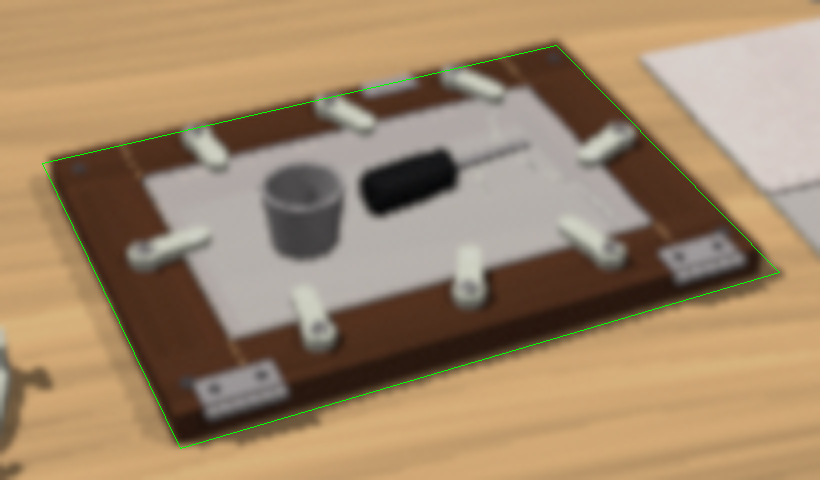

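```bash
python3 - <<'E'
from h import *
F=dict(near0=(-90,-75),near1=(-90,0),near2=(-90,75),far0=(90,-75),far1=(90,0),far2=(90,75),left=(0,130),right=(0,-130))
names=list(F); A=np.array([F[k] for k in names],float)
D=dict(
 top=((240,140),dict(far2=(203,163,228,217),far1=(337,142,322,197),far0=(467,118,473,177),right=(600,259,543,277),near0=(529,437,515,383),near1=(397,463,368,414),near2=(263,489,231,438),left=(130,346,181,312))),
 scene=((215,225),dict(near0=(193,134,225,163),near1=(327,103,372,128),near2=(452,73,500,98),right=(145,250,208,236),left=(625,132,583,158),far0=(318,328,298,292),far1=(470,287,468,248),far2=(612,249,563,219))))
for n,(o,d) in D.items():
    m=camera_model(n)
    p=(np.array([d[k] for k in names],float).reshape(-1,2,2)+.5)/4-.5+o
    W=cast(m,p[:,0],27)[:,:2]; T=cast(m,p[:,1],25)[:,:2]
    a=A-A.mean(0); b=W-W.mean(0); th=np.arctan2((a[:,0]*b[:,1]-a[:,1]*b[:,0]).sum(),(a*b).sum())
    R=np.array([[np.cos(th),-np.sin(th)],[np.sin(th),np.cos(th)]]); t=W.mean(0)-R@A.mean(0)
    print(n,t,np.degrees(th)); print(((W-t)@R-A).round(1).tolist())
    v=(T-W)@R
    for k,vv in zip(names,v):
        base={'n':0,'f':np.pi,'l':-np.pi/2,'r':np.pi/2}[k[0]]
        print(k,round((np.arctan2(vv[1],vv[0])-base+np.pi)%(2*np.pi)-np.pi,2))
s=robot.read_state()
from scipy.spatial.transform import Rotation as Ro
q=s['tcp_rot']; print(Ro.from_quat(np.r_[q[1:],q[0]]).as_matrix().round(3))
m=camera_model("wrist"); print(m)
E
```

```text
top [545.86157188 -43.98949555] 9.914856203395534
[[0.1, 0.7], [-0.7, -0.1], [-1.3, -0.2], [0.6, 0.7], [0.2, -0.7], [1.9, -0.6], [-0.8, 2.1], [-0.1, -2.0]]
near0 0.05
near1 0.34
near2 0.37
far0 -0.08
far1 -0.45
far2 0.25
left 0.42
right 0.12
scene [545.27124944 -42.14346727] 10.292470963263415
[[1.0, -1.7], [1.2, -1.3], [0.3, -1.5], [-2.2, -0.0], [-1.2, 0.7], [0.1, 0.9], [2.1, 2.1], [-1.2, 0.8]]
near0 0.24
near1 0.43
near2 0.43
far0 -0.06
far1 -0.41
far2 0.25
left 0.32
right 0.03
[[-0.92   0.393 -0.001]
 [ 0.393  0.92  -0.002]
 [ 0.    -0.002 -1.   ]]
{'fx': 414.3778929120111, 'fy': 414.3778929120111, 'cx': 317.9877807540107, 'cy': 240.02898308326934, 'extrinsics': array([[ 3.92500616e-01,  8.83198380e-01,  2.56717526e-01,
         1.39932679e+02],
       [ 9.19746300e-01, -3.75939264e-01, -1.12855717e-01,
         5.37118511e+02],
       [-3.16378879e-03,  2.80410934e-01, -9.59874835e-01,
         3.84180964e+02],
       [ 0.00000000e+00,  0.00000000e+00,  0.00000000e+00,
         1.00000000e+00]])}
```

```bash
python3 -m handwheel '[0,0,-0.92,0,0,0,0, 0,0,-0.92,0,0,0,0, 0,0,-0.92,0,0,0,0, 0,0,-0.92,0,0,0,0, 0,0,-0.92,0,0,0,0, 0,0,-0.93,0,0,0,0]' 15
python3 -m handwheel '[0,0,0,-0.38,-1,0,0, 0,0,0,-0.38,-1,0,0, 0,0,0,-0.38,-1,0,0, 0,0,0,-0.38,-1,0,0, 0,0,0,-0.38,-1,0,0, 0,0,0,-0.38,-1,0,0, 0,0,0,-0.38,-1,0,0, 0,0,0,-0.38,-1,0,0, 0,0,0,-0.38,-1,0,0, 0,0,0,-0.38,-1,0,0, 0,0,0,-0.38,-1,0,0, 0,0,0,-0.38,-1,0,0]'
python3 -m handwheel '[0,0,0,-0.38,-1,0,0, 0,0,0,-0.38,-1,0,0, 0,0,0,-0.38,-1,0,0, 0,0,0,-0.38,-1,0,0, 0,0,0,-0.38,-1,0,0, 0,0,0,-0.38,-1,0,0, 0,0,0,-0.38,-1,0,0, 0,0,0,-0.38,-1,0,0, 0,0,0,-0.38,-1,0,0, 0,0,0,-0.38,-1,0,0, 0,0,0,-0.38,-0.9,0,0, 0,0,0,0,0,0,0]'
python3 - <<'E'
from h import *
s=robot.read_state(); m=camera_model("wrist"); im=capture("wrist")
np.save("pics/w1.npy",m["extrinsics"]); cv2.imwrite("pics/w1.png",im[:,:,::-1])
print(s['time_s'],s['position'],s['tcp_rot'],s['q'],s['contact_force'],s['grip_width'])
E
```

```text
time_s: 0.85
position: [215.9, 505.5, 204.8]
tcp_rot: [-0.0, -0.089, 0.996, -0.001]
contact_force: [0.3, -0.2, 0.2]
grip_width: 37.2
time_s: 2.35
position: [380.8, 229.4, 205.0]
tcp_rot: [-0.0, -0.088, 0.996, -0.0]
contact_force: [0.4, -0.3, 0.6]
grip_width: 0.8
time_s: 3.85
position: [531.5, -21.0, 204.7]
tcp_rot: [-0.001, -0.087, 0.996, 0.0]
contact_force: [-0.2, 0.0, -0.4]
grip_width: 0.1
3.85 [531.45754922 -20.95446566 204.72346883] [-6.63478559e-04 -8.65104075e-02  9.96250701e-01  2.23806991e-04] [-1.46112514e-01  4.80034443e-02  1.41377842e+00  1.30295647e-04
  1.68120521e+00 -1.89013198e+00] [-0.15922031  0.04190866 -0.35679621] 0.14634874514765367
```

View pics/w1.png

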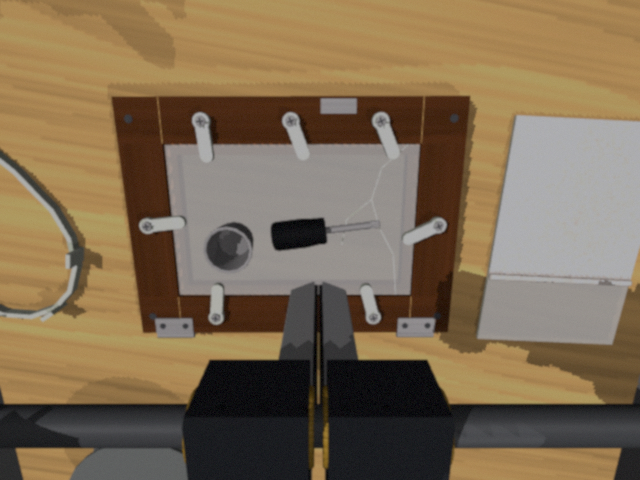

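The wrist view shows the frame nearly square in the image. Seven screws are visible: near (200,121), (291,121), (381,121), left (439,226), right (147,226), far (216,318) and (373,318). far1 is hidden behind the fingers.

```bash
python3 - <<'E'
from h import *
F=dict(near0=(-90,-75),near1=(-90,0),near2=(-90,75),far0=(90,-75),far2=(90,75),left=(0,130),right=(0,-130))
names=list(F); A=np.array([F[k] for k in names],float)
d=dict(near0=(200,121,207,157),near1=(291,121,304,155),near2=(381,121,394,154),left=(439,226,406,240),right=(147,226,184,223),far0=(216,318,217,287),far2=(373,318,365,288))
m=camera_model("wrist")
im=cv2.cvtColor(cv2.imread("pics/w1.png"),cv2.COLOR_BGR2GRAY)
p=np.array([d[k] for k in names],float).reshape(-1,2,2)
W=cast(m,p[:,0],28)[:,:2]; T=cast(m,p[:,1],23)[:,:2]
a=A-A.mean(0); b=W-W.mean(0); th=np.arctan2((a[:,0]*b[:,1]-a[:,1]*b[:,0]).sum(),(a*b).sum())
R=np.array([[np.cos(th),-np.sin(th)],[np.sin(th),np.cos(th)]]); t=W.mean(0)-R@A.mean(0)
print(t,np.degrees(th)); print(((W-t)@R-A).round(1).tolist())
fr=lambda P:(P[:,:2]-t)@R
print("rail corners",fr(cast(m,[(113,97),(470,97),(452,332),(142,332)],18)).round(1))
print("pane corners",fr(cast(m,[(166,144),(419,144),(412,296),(180,296)],18)).round(1))
print("tub base",fr(cast(m,[(231,258)],18)))
print("TCPpix", proj(m,robot.read_state()['position']))
s=robot.read_state(); print("tcp frame", fr(s['position'][None]))
from scipy.spatial.transform import Rotation as Ro
q=s['tcp_rot']; M=Ro.from_quat(np.r_[q[1:],q[0]]).as_matrix(); print(M.round(4), np.degrees(np.arctan2(-M[1,0],-M[0,0])))
E
```

```text
[543.1397706  -41.40975611] 10.055715212674436
[[0.2, -0.2], [0.2, 0.1], [0.3, -0.4], [-0.3, 0.6], [-0.1, -0.5], [-0.1, -0.2], [-0.3, 0.6]]
rail corners [[-109.2 -149.2]
 [-108.9  149.8]
 [ 110.2  154.3]
 [ 109.9 -151.1]]
pane corners [[ -70.7 -108.8]
 [ -70.6  109.7]
 [  71.7  112.5]
 [  71.5 -110. ]]
tub base [[ 33.12588618 -58.84155196]]
TCPpix [[319.63517935 301.81874949]]
tcp frame [[-8.17198926 23.11733408]]
[[-9.849e-01 -1.734e-01 -1.300e-03]
 [-1.734e-01  9.849e-01  8.000e-04]
 [ 1.100e-03  1.000e-03 -1.000e+00]] 9.984619897179712
```

```bash
python3 -m handwheel '[0,0,0,0.41,-0.89,0,0, 0,0,0,0.41,-0.89,0,0, 0,0,0,0.41,-0.89,0,0, 0,0,0,0.41,-0.89,0,0, 0,0,0,0.41,-0.89,0.5,0, 0,0,0,0.41,-0.89,0.5,0, 0,0,0,0,0,0.9,0, 0,0,0,0,0,0.9,0, 0,0,0,0,0,0.9,0, 0,0,0,0,0,0.9,0, 0,0,0,0,0,0.9,0, 0,0,0,0,0,0,0]'
cat >> h.py <<'E'
def st():
    s=robot.read_state(); th=np.radians(10.06); R=np.array([[np.cos(th),-np.sin(th)],[np.sin(th),np.cos(th)]])
    f=(s['position'][:2]-[543.3,-41.6])@R
    print("t",round(s['time_s'],2),"frame xy",f.round(1),"z",s['position'][2].round(2),"F",s['contact_force'].round(1))
E
python3 -c "
from h import *
st();cv2.imwrite('pics/w2.png',capture('wrist')[:,:,::-1])"
```

```text
time_s: 5.4
position: [492.3, -160.3, 66.1]
tcp_rot: [-0.002, -0.088, 0.996, 0.001]
contact_force: [-0.2, -0.8, 0.4]
grip_width: 0.7
t 5.4 frame xy [ -71. -108.] z 66.11 F [-0.2 -0.8  0.4]
```

View pics/w2.png

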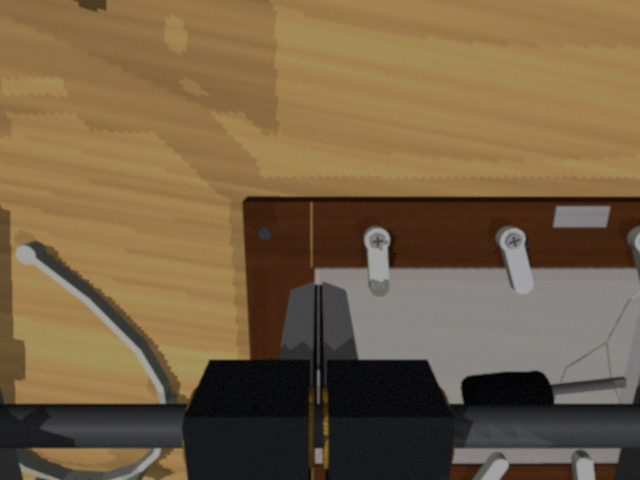

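```bash
python3 -c "
from h import *
m=camera_model('wrist'); th=np.radians(10.06); R=np.array([[np.cos(th),-np.sin(th)],[np.sin(th),np.cos(th)]])
print((cast(m,[(378,240),(513,240)],28)[:,:2]-[543.3,-41.6])@R)
print((cast(m,[(318,267),(248,199)],18)[:,:2]-[543.3,-41.6])@R)"
python3 -m handwheel '[0,0,0,0,0,0.6,0, 0,0,0,0,0,0.6,0, 0,0,0,0,0,0.3,0, 0,0,0,0,0,0.2,0, 0,0,0,0,0,0,0, 0,0,0,0,0,0,0]'
python3 -c "
from h import *
for i in range(3): st(); capture('wrist')"
```

```text
[[-89.00645179 -76.48466395]
 [-89.07977772  -2.00917562]]
[[ -69.54618549 -109.54856159]
 [-109.95948351 -148.82689189]]
time_s: 6.2
position: [494.2, -162.2, 25.9]
tcp_rot: [0.0, -0.087, 0.996, -0.0]
contact_force: [-0.5, 0.3, -0.1]
grip_width: 0.2
t 6.2 frame xy [ -69.4 -110.2] z 25.88 F [-0.5  0.3 -0.1]
t 6.25 frame xy [ -69.4 -110.2] z 25.96 F [-0.1  0.  -0. ]
t 6.3 frame xy [ -69.4 -110.2] z 25.98 F [-0.7  0.2 -0.6]
```

```bash
python3 -m handwheel '[0,0,0,0,0,0.17,0, 0,0,0,0,0,0,0, 0,0,0,0,0.4,0,0, 0,0,0,0,0.4,0,0, 0,0,0,0,0.4,0,0, 0,0,0,0,0.4,0,0, 0,0,0,0,0.4,0,0, 0,0,0,0,0.4,0,0, 0,0,0,0,0.4,0,0]'
python3 -c "
from h import *
st();cv2.imwrite('pics/w3.png',capture('wrist')[:,:,::-1]);st()"
```

```text
time_s: 7.48
position: [480.9, -91.7, 20.7]
tcp_rot: [-0.001, -0.088, 0.996, 0.001]
contact_force: [-0.8, 0.3, 0.1]
grip_width: 0.9
t 7.47 frame xy [-70.2 -38.4] z 20.71 F [-0.8  0.3  0.1]
t 7.53 frame xy [-70.5 -37.3] z 20.58 F [-1.4  1.1  0.2]
```

View pics/w3.png

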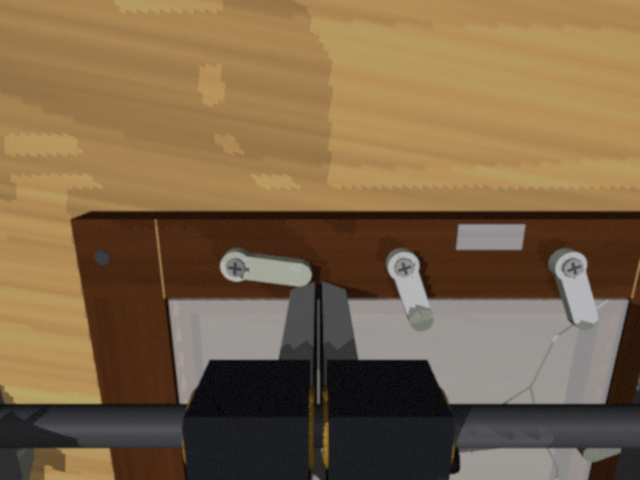

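near0 is folded along the rail: screw at (235,267), tip at (305,273). Nothing else has moved. I'll raise the fingers 1 mm and continue.

```bash
python3 -m handwheel '[0,0,0,-0.02,0.4,-0.04,0, 0,0,0,0,0.4,0,0, 0,0,0,0,0.4,0,0, 0,0,0,0,0.4,0,0, 0,0,0,0,0.4,0,0, 0,0,0,0,0.4,0,0, 0,0,0,0,0.4,0,0]'
python3 -c "
from h import *
st()"
python3 -m handwheel '[0,0,0,0,0.4,0,0, 0,0,0,0,0.4,0,0, 0,0,0,0,0.4,0,0, 0,0,0,0,0.4,0,0, 0,0,0,0,0.4,0,0, 0,0,0,0,0.4,0,0, 0,0,0,0,0.4,0,0, 0,0,0,0,0,0,0]'
python3 -c "
from h import *
st();cv2.imwrite('pics/w4.png',capture('wrist')[:,:,::-1]);st()"
```

```text
time_s: 8.4
position: [469.4, -22.9, 22.0]
tcp_rot: [-0.0, -0.088, 0.996, 0.001]
contact_force: [0.6, -1.3, -0.4]
grip_width: 0.6
t 8.4 frame xy [-69.5  31.3] z 21.96 F [ 0.6 -1.3 -0.4]
time_s: 9.4
position: [457.3, 46.4, 22.0]
tcp_rot: [-0.0, -0.088, 0.996, 0.001]
contact_force: [1.0, 2.0, 0.8]
grip_width: 0.4
t 9.4 frame xy [-69.3 101.7] z 21.99 F [1.  2.  0.8]
t 9.45 frame xy [-69.3 101.4] z 22.0 F [0.9 1.3 0.1]
```

View pics/w4.png

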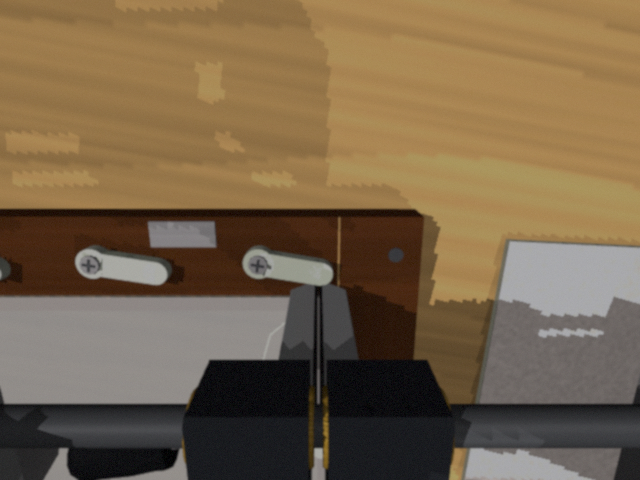

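near1 and near2 are folded clear as well. Next is the left rail.

```bash
python3 -m handwheel '[0,0,0,0,0.16,0,0, 0,0,0,-0.4,0,0,0, 0,0,0,-0.4,0,0,0, 0,0,0,-0.4,0,0,0, 0,0,0,-0.4,0,0,0, 0,0,0,-0.4,0,0,0, 0,0,0,-0.4,0,0,0, 0,0,0,-0.4,0,0,0]'
python3 -c "
from h import *
st()"
python3 -m handwheel '[0,0,0,-0.4,0,0,0, 0,0,0,-0.4,0,0,0, 0,0,0,-0.4,0,0,0, 0,0,0,-0.4,0,0,0, 0,0,0,-0.4,0,0,0, 0,0,0,-0.4,0,0,0, 0,0,0,-0.4,0,0,0, 0,0,0,0,0,0,0]'
python3 -c "
from h import *
st();cv2.imwrite('pics/w5.png',capture('wrist')[:,:,::-1]);st()"
```

```text
time_s: 10.45
position: [525.8, 61.2, 22.0]
tcp_rot: [-0.001, -0.088, 0.996, 0.0]
contact_force: [-2.8, -0.2, 1.1]
grip_width: 0.2
t 10.45 frame xy [  0.7 104.2] z 22.04 F [-2.8 -0.2  1.1]
time_s: 11.45
position: [595.6, 73.3, 22.2]
tcp_rot: [0.0, -0.088, 0.996, 0.0]
contact_force: [0.0, 0.3, -0.6]
grip_width: 0.5
t 11.45 frame xy [ 71.5 104. ] z 22.17 F [ 0.   0.3 -0.6]
t 11.5 frame xy [ 71.  104.1] z 22.09 F [-0.1 -0.9  0. ]
```

View pics/w5.png

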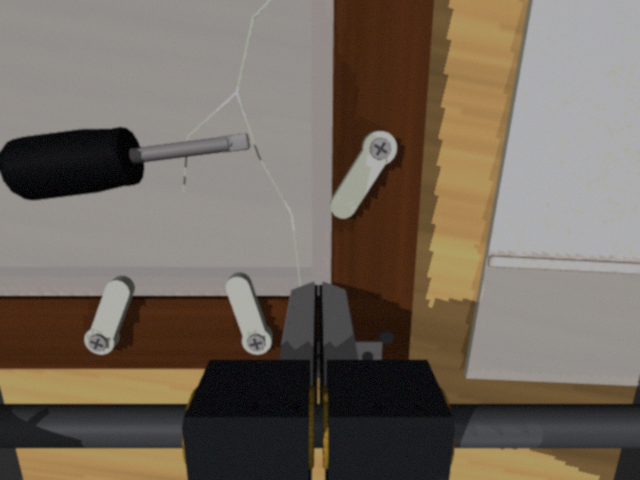

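Fingertips taper, so the left button reached only about 1.0 rad: screw at (380,149), tip at (343,212). I'll push it further out from the pane side.

```bash
python3 -m handwheel '[0,0,0,0.52,0,0,0, 0,0,0,0.52,0,0,0, 0,0,0,0,-0.4,0,0, 0,0,0,0.46,0,0,0, 0,0,0,0.46,0,0,0, 0,0,0,0,0,0,0, 0,0,0,0,0.3,0,0, 0,0,0,0,0.3,0,0, 0,0,0,0,0,0,0]'
python3 -c "
from h import *
st();cv2.imwrite('pics/w6.png',capture('wrist')[:,:,::-1]);st()"
```

```text
time_s: 12.62
position: [546.8, 70.2, 23.0]
tcp_rot: [0.001, -0.088, 0.996, -0.0]
contact_force: [0.8, -0.4, 1.1]
grip_width: 0.4
t 12.62 frame xy [ 23.  109.5] z 22.97 F [ 0.8 -0.4  1.1]
t 12.68 frame xy [ 22.8 109.4] z 22.85 F [ 2.1 -1.1  2.3]
```

View pics/w6.png

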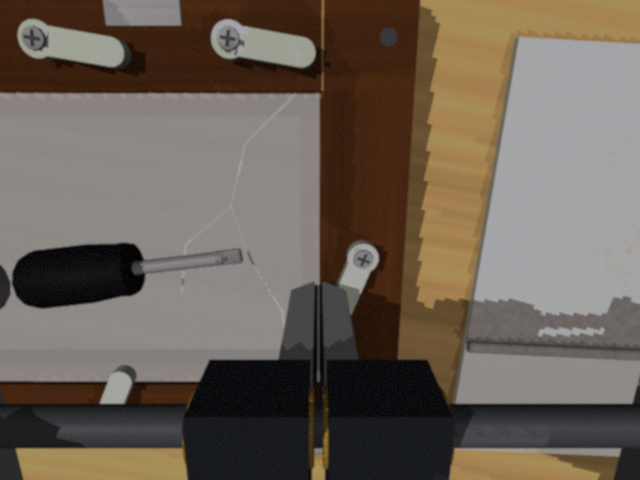

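```bash
python3 -m handwheel '[0,0,0,0,0.14,0,0, 0,0,0,0,0,0,0]'
python3 -c "
from h import *
st()"
python3 -m handwheel '[0,0,0,0,-0.4,0,0, 0,0,0,0,-0.35,0,0, 0,0,0,-0.5,0,0,0, 0,0,0,-0.5,0,0,0, 0,0,0,0,0,0,0]'
python3 -c "
from h import *
st();cv2.imwrite('pics/w7.png',capture('wrist')[:,:,::-1]);st()"
```

```text
time_s: 12.92
position: [545.9, 73.2, 22.8]
tcp_rot: [0.001, -0.088, 0.996, -0.0]
contact_force: [2.1, -1.5, 2.1]
grip_width: 0.3
t 12.93 frame xy [ 22.6 112.5] z 22.77 F [ 2.1 -1.5  2.1]
time_s: 13.55
position: [574.1, 59.3, 22.1]
tcp_rot: [0.0, -0.088, 0.996, 0.0]
contact_force: [-0.3, 1.0, -1.1]
grip_width: 0.2
t 13.55 frame xy [48.  93.9] z 22.14 F [-0.3  1.  -1.1]
t 13.6 frame xy [47.3 94. ] z 21.99 F [-0.4  0.4  0.2]
```

View pics/w7.png

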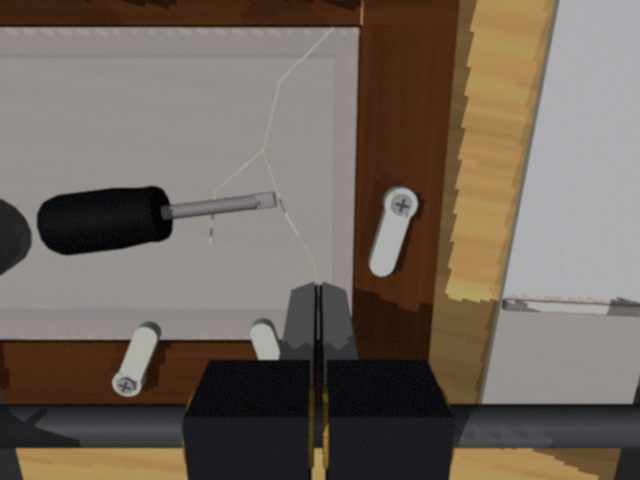

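Left is now at about 1.27 rad: screw (402,204), tip (382,268), clear of the pane edge. Next is the far rail.

```bash
python3 -m handwheel '[0,0,0,0,0.44,0,0, 0,0,0,-0.46,0,0,0, 0,0,0,-0.46,0,0,0, 0,0,0,0,0,0,0, 0,0,0,0,-0.4,0,0, 0,0,0,0,-0.4,0,0, 0,0,0,0,-0.4,0,0, 0,0,0,0,-0.4,0,0, 0,0,0,0,-0.4,0,0, 0,0,0,0,-0.4,0,0]'
python3 -c "
from h import *
st()"
python3 -m handwheel '[0,0,0,0,-0.4,0,0, 0,0,0,0,-0.4,0,0, 0,0,0,0,-0.4,0,0, 0,0,0,0,-0.4,0,0, 0,0,0,0,-0.4,0,0, 0,0,0,0,-0.4,0,0, 0,0,0,0,-0.4,0,0, 0,0,0,0,-0.4,0,0]'
python3 -c "
from h import *
st()"
```

```text
time_s: 14.85
position: [604.2, 13.4, 22.1]
tcp_rot: [-0.0, -0.087, 0.996, -0.0]
contact_force: [-1.2, -0.1, 0.6]
grip_width: 0.3
t 14.85 frame xy [69.6 43.5] z 22.06 F [-1.2 -0.1  0.6]
time_s: 15.85
position: [618.5, -65.4, 22.1]
tcp_rot: [0.0, -0.087, 0.996, -0.001]
contact_force: [0.2, -1.1, 0.6]
grip_width: 0.4
t 15.85 frame xy [ 69.9 -36.6] z 22.06 F [ 0.2 -1.1  0.6]
```

```bash
python3 -m handwheel '[0,0,0,0,-0.4,0,0, 0,0,0,0,-0.4,0,0, 0,0,0,0,-0.4,0,0, 0,0,0,0,-0.4,0,0, 0,0,0,0,-0.4,0,0, 0,0,0,0,-0.4,0,0, 0,0,0,0,-0.4,0,0, 0,0,0,0,-0.22,0,0, 0,0,0,0,0,0,0]'
python3 -c "
from h import *
st();cv2.imwrite('pics/w8.png',capture('wrist')[:,:,::-1]);st();cv2.imwrite('pics/s8.png',capture('scene')[:,:,::-1])
im=cv2.imread('pics/s8.png')[225:345,215:420]; cv2.imwrite('pics/s8b.png',cv2.resize(im,None,fx=3.5,fy=3.5,interpolation=cv2.INTER_CUBIC))"
```

```text
time_s: 16.98
position: [631.6, -139.3, 22.3]
tcp_rot: [0.0, -0.087, 0.996, -0.0]
contact_force: [-0.5, -0.5, 0.2]
grip_width: 0.6
t 16.98 frame xy [  69.9 -111.6] z 22.26 F [-0.5 -0.5  0.2]
t 17.02 frame xy [  69.9 -111.1] z 22.28 F [ 0.3 -0.3  0.1]
```

View pics/w8.png

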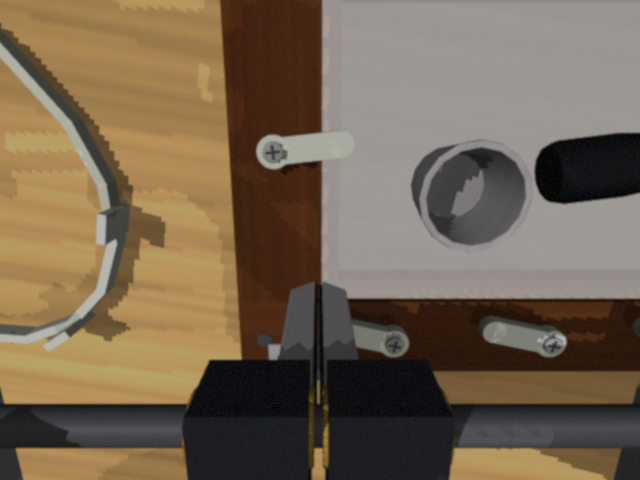

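View pics/s8b.png

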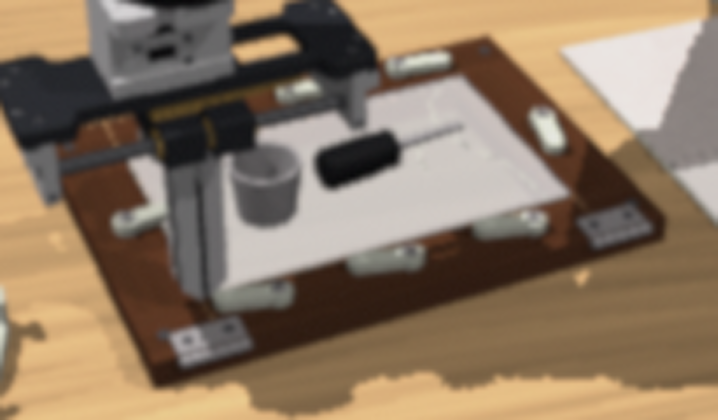

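All three far buttons are folded along the rail. The last one, right, has its screw at (273,152) and still points over the pane.

```bash
python3 -m handwheel '[0,0,0,0.4,-0.02,0,0, 0,0,0,0.4,0,0,0, 0,0,0,0.4,0,0,0, 0,0,0,0.4,0,0,0, 0,0,0,0.4,0,0,0, 0,0,0,0.4,0,0,0, 0,0,0,0.4,0,0,0, 0,0,0,0.4,0,0,0, 0,0,0,0.4,0,0,0, 0,0,0,0.4,0,0,0, 0,0,0,0.4,0,0,0, 0,0,0,0.4,0,0,0]'
python3 -c "
from h import *
st()"
python3 -m handwheel '[0,0,0,0,0,0,0, 0,0,0,0,0.2,-0.4,0, 0,0,0,0,0,-0.8,0, 0,0,0,0,0,-0.8,0, 0,0,0,0,0.6,-0.8,0, 0,0,0,0,0.8,-0.8,0, 0,0,0,0,0.8,-0.8,0, 0,0,0,0,0.8,-0.8,0, 0,0,0,0,0.8,-0.8,0, 0,0,0,0.2,0.8,-0.8,0, 0,0,0,0.2,0.4,-0.5,0, 0,0,0,0,0,0,0]'
python3 -c "
from h import *
st();m=camera_model('wrist');np.save('pics/w9.npy',m['extrinsics']);cv2.imwrite('pics/w9.png',capture('wrist')[:,:,::-1]);st()"
```

```text
time_s: 18.58
position: [511.9, -160.0, 21.7]
tcp_rot: [-0.001, -0.087, 0.996, 0.0]
contact_force: [0.1, -0.6, -0.4]
grip_width: 0.6
t 18.57 frame xy [ -51.6 -111.1] z 21.73 F [ 0.1 -0.6 -0.4]
time_s: 20.08
position: [481.2, -33.3, 206.3]
tcp_rot: [0.002, -0.088, 0.996, -0.0]
contact_force: [0.3, 0.7, 0.7]
grip_width: 0.1
t 20.07 frame xy [-59.6  19. ] z 206.3 F [0.3 0.7 0.7]
t 20.12 frame xy [-60.   18.7] z 205.09 F [-0.4 -0.3 -0.4]
```

View pics/w9.png

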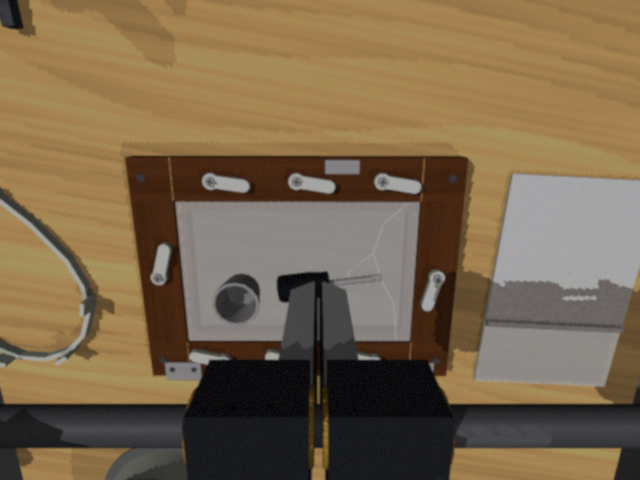

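```bash
python3 -m handwheel '[0,0,0,-0.8,0,-0.4,0, 0,0,0,-0.8,0,-0.4,0, 0,0,0,-0.8,0,-0.4,0, 0,0,0,-0.8,0,-0.4,0, 0,0,0,-0.8,0.6,0,0, 0,0,0,0,0.6,0,0, 0,0,0,0,0,0,0]'
python3 -c "
from h import *
st();m=camera_model('wrist');cv2.imwrite('pics/w10.png',capture('wrist')[:,:,::-1])
cv2.imwrite('pics/t10.png',cv2.resize(capture('top')[140:290,240:425,::-1],None,fx=4,fy=4,interpolation=cv2.INTER_CUBIC))"
```

```text
time_s: 21.0
position: [573.1, 13.9, 243.7]
tcp_rot: [-0.001, -0.088, 0.996, 0.0]
contact_force: [-0.3, -0.2, -0.1]
grip_width: 0.6
t 21.0 frame xy [39.1 49.4] z 243.73 F [-0.3 -0.2 -0.1]
```

View pics/w10.png

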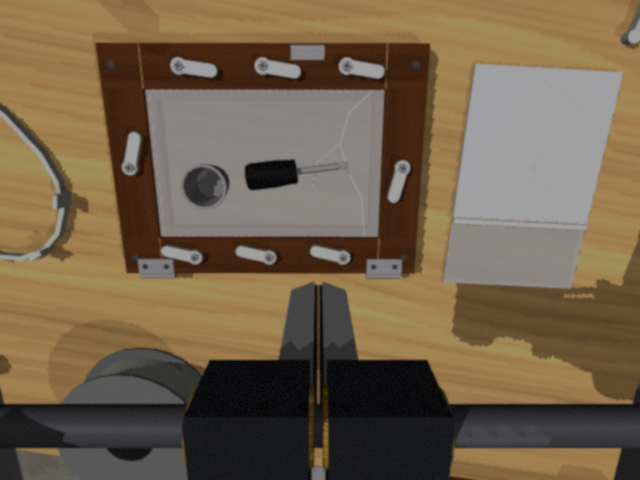

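All eight buttons are visible here. I'll measure the angles by casting the screw and tip of each.

```bash
python3 - <<'E'
from h import *
d=dict(near0=(179,67,217,71),near1=(263,67,300,72),near2=(348,67,384,73),left=(403,167,394,202),right=(129,169,134,134),far0=(197,258,161,251),far1=(270,258,236,250),far2=(344,257,310,250))
m=camera_model("wrist"); th=np.radians(10.06); R=np.array([[np.cos(th),-np.sin(th)],[np.sin(th),np.cos(th)]])
p=np.array(list(d.values()),float).reshape(-1,2,2)
W=cast(m,p[:,0],28)[:,:2]; T=cast(m,p[:,1],23)[:,:2]
for k,vv,w,t in zip(d,(T-W)@R,(W-[543.3,-41.6])@R,(T-[543.3,-41.6])@R):
    base={'n':0,'f':np.pi,'l':-np.pi/2,'r':np.pi/2}[k[0]]
    print(k,round((np.arctan2(vv[1],vv[0])-base+np.pi)%(2*np.pi)-np.pi,2),"len",np.hypot(*vv).round(1),"pivot",w.round(1),"tip",t.round(1))
# pane corners & button edge check
print(((cast(m,[(146,89),(384,89),(379,237),(159,237)],18)[:,:2]-[543.3,-41.6])@R).round(1).tolist())
E
```

```text
near0 1.49 len 32.5 pivot [-88.4 -75.9] tip [-85.6 -43.5]
near1 1.46 len 32.8 pivot [-88.4  -1.3] tip [-84.8  31.4]
near2 1.44 len 33.2 pivot [-88.4  74.2] tip [-83.9 107.2]
left 1.4 len 35.1 pivot [ -0.4 128.1] tip [ 34.2 122.2]
right 1.37 len 32.7 pivot [   1.5 -131.7] tip [ -30.5 -125.2]
far0 1.42 len 38.0 pivot [ 90.6 -74.5] tip [  84.8 -112. ]
far1 1.38 len 35.5 pivot [90.5 -0.8] tip [ 83.7 -35.7]
far2 1.4 len 34.8 pivot [89.4 73.8] tip [83.6 39.5]
[[-70.6, -111.3], [-70.7, 108.5], [71.3, 109.7], [71.4, -114.4]]
```

View pics/t10.png

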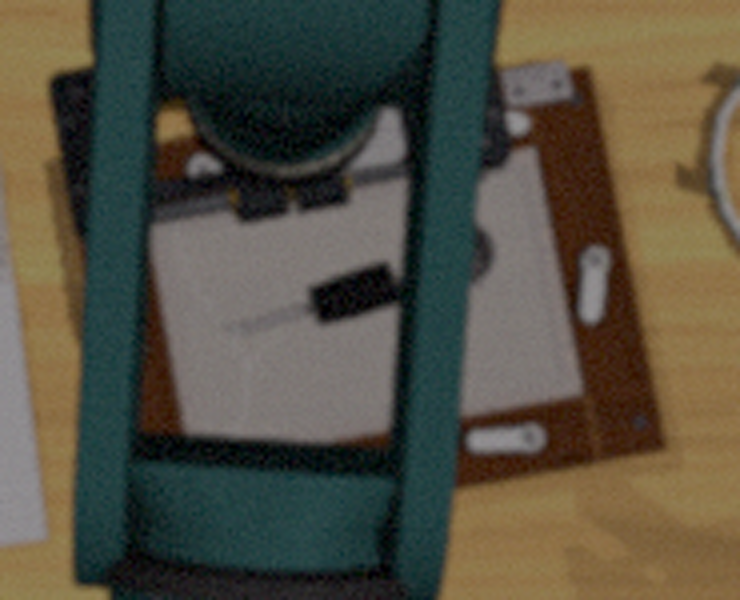

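All buttons measure 1.37–1.49 rad, against the required 1.0. The pane is in place, the tub and driver haven't moved, and the arm is clear, so I'm handing in.

```bash
python3 -c "
from h import *
st(); print(robot.sign_off())"
```

```text
t 21.1 frame xy [39.1 48.6] z 244.43 F [-0.5 -0.  -0.2]
the job is handed in; nothing more can be done
None
```

All eight turn-buttons are pushed aside and the job is handed in at 21.1 s of the 51 s allowed. I ran the shut fingertips once round the pane edge (near, left, far, right), about 3–4 mm above the pane.

- **Buttons:** the last wrist picture puts all eight at 1.37–1.49 rad, against the 1.0 rad needed. In the same picture none of the fingers reaches over the pane.
- **Left button:** the first pass left it at only about 1.0 rad because the fingertips are narrower than I had assumed. I pushed it further from the pane side, and it now measures about 1.3–1.4 rad.
- **Pane and other things:** the pane corners, to within a few millimetres, still match the frame. The tub and driver look unmoved in the pictures. I did not measure the bench items, but the fingers never went near them. Force readings (taken only between moves, not during them) stayed around 3 N or less, and the arm ended lifted about 220 mm clear of the frame.
- **Disagreements:** the cameras differed by 2–3 mm on where the frame lies; I used the wrist view, which agreed with the tool position. The arm hid most of the frame in the last top picture, so it confirmed only some of the buttons.

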